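# Secure the cash box hasp with its R-clip

### The arm

A 6-joint arm with a two-finger parallel gripper is mounted at the origin on the work surface. World frame = base frame: x ahead of the robot, y to its left, z up, the work surface at z = 0. Lengths are in m, angles in rad, forces in N, time in s.
With the tool pointing down it reaches from about 0.375 to 0.925 m from the base axis. Payload 5.7 kg.
Tool frame: the origin (TCP) lies on the centre line of the jaws, within the pads' length; the fingertips stand 17 mm ahead of it and the grasp point (between the pads) lies 2 mm behind it; z points along the fingers, y is the direction in which the jaws open and shut (so a half turn about z gives the same grasp; the last joint's range is limited). The gripper opens to 88 mm and grips with 3 to 60 N. Pads are 20 mm wide; open, the fingers measure 115 mm over their backs; the gripper's body (75 mm by 178 mm) begins 61 mm behind the grasp point.
Start: joints at [-1.286, 0.359, 1.51, -0, 1.272, -0.115], TCP at [0.234, -0.553, 0.24] pointing down, gripper open.
Joint ranges: [-2.97, 2.97], [-1.01, 2.36], [0.21, 2.38], [-0.96, 4.11], [0.2, 2.71], [-2.98, 2.98]. Speed limits (rad/s): [2.39, 2.39, 3.14, 3.14, 3.14, 3.14].

### API

Orientations are given as a rotation vector (axis times angle).
In Python, from workcell import robot gives the robot as it stands.
- The arm moves only by the tool step_arm, never from a script. Its argument "increments" is a list of rows, each a list of 7 numbers: the closure, from -1 (fully open) to 1 (shut), so that 0 is half open, then the shift along the tool's x, y, z in cm, then the turn, a rotation vector about the tool's x, y, z in degrees. A call has exactly 8 rows; each row shifts and turns the commanded pose from where the row before left it, along the tool's axes as they then stand; what a row does not reach is not made up. A row lasts 1/8 s, in which the tool goes at most 62.5 mm and 10.7 degrees, less where a joint would pass 70% of its speed; a pose out of reach is approached as far as the arm can. A call with a gripper value outside its range is refused whole. The fingers move at their own pace and stop on an object; "squeeze" is the grip in N (left out, the last holds). Time passes only in rows, so rows that do not move let the fingers close, or fill a call up. It gives the time, the measured TCP pose, the force and the opening at its end, in the units of the state.
- robot.state(): the state, without advancing time (a new reading comes with each control period).
- robot.grab_frame(name): name is "scene" or "top" or "wrist"; returns a dict with "frame" (384x512x3 uint8, red, green, blue), "z_map" (384x512 float32, m along the optical axis (not along the pixel's ray), 0 where there is no reading), "fx", "fy", "cx", "cy" (pixels), "R" (3x3) and "t" (3): a world point X has camera coordinates R X + t; the wrist camera has in their place "tool_from_camera" (4x4, takes a point from camera to tool coordinates, whose origin is the TCP and whose axes are the flange's). Camera axes: x right, y down, z forward; pixel columns grow to the right and rows downward; lengths in m; the calibration is good to about 2 mm. A picture is of the moment at which its call begins: read the wrist's pose just before it.
- robot.close_job(): hands the job in, once; it reports no verdict.
The state is a dict: "time": time; "joint_pos": joint angles; "dq": joint speeds; "joint_efforts": joint torques, N m; "ee_pos": TCP position; "tcp_rot": TCP orientation; "force": force on the tool from outside, world axes, zero at the start; "ft_torque": the same for the moment, N m; "opening": opening from 0.0 (shut) to 1.0 (fully open).
Only numpy, scipy, OpenCV 4.12 (cv2) and the standard library are available. Lean on these libraries where they do the work, as an engineer would, in place of code of your own. Each camera call takes 0.05 s, during which the arm holds its last target.

### The job

Fold the cash box's hasp strap right down over its cross-drilled pin, then pick up the R-clip and push its straight leg through the hole of the pin until the bow springs over the pin; the pin slides stiffly up and down, so find the height of its hole first. Push from the side nearest you, without ramming (never over 25 N between clip and pin), let go and leave the clip seated there; leave the stamp and the coin roll where they stand.

Things in the scene. Friction and masses are not known exactly. Their poses are not given: they have to be found in the camera images.
- pin_base (a point): Point on the box lid, on the axis of an upright steel pin (20 mm across, flat top). Its 7 x 7 mm cross hole runs level through it along this point's x (away from the robot; z up); push the clip towards +x. The pin slides stiffly (18 N) up or down: the hole's centre is 12 mm below the pin's top, 21 to 57 mm above this point, height NOT measured: find it by touch or sight.
- strap (a joint): Flat steel hasp strap, 38 wide, 95 long, 4 mm thick, hinged on the lid: 0 = folded flat (its fork then straddles the pin), positive = angle raised, in rad. Stiff hinge (about 0.12 N m of friction): stays where it is left.
- strap_hinge (a point): Middle of the strap's hinge line, 4 mm above the lid; the hinge line lies along this point's x, the strap reaches from here towards this point's -y, the pin is 75 mm away that way. Axes as at pin_base.
- clip_grip (a point): R-clip lying flat: centre of its black moulded grip (36 long x 16 wide x 16 mm high, 8 mm above the counter). Its x axis points along the straight leg to the tip, z up. The leg is 5 mm wire; the bow lies beside it on the +y side, reaching out to y = 17 mm and x = 54 mm, at the same height.
- clip_tip (a point): End of the clip's straight leg, 75 mm ahead of clip_grip; the last 6 mm are thinned to 4 mm. Same axes.
- clip_seat (a point): Point on the line of the leg, 31 mm ahead of clip_grip, where the pin's axis lies when the clip is home. The flare of the bow meets the pin about 17 mm before home, the bow passes the widest point 10 mm before home and then springs in; 3 mm past home the grip strikes the pin. Same axes.
- clip_bow (a joint): Sprung bow of the clip: 0 = relaxed, about 0.15 rad when spread widest by the pin; pushing it over takes roughly 4 to 12 N along the leg, which drops as it springs over.
- stamp_mid (a point): Bystander: wooden rubber stamp standing upright, 30 mm diameter, 60 mm high; point at half height.
- coins_center (a point): Bystander: paper coin roll standing upright, 26 mm diameter, 50 mm high; point at its centre.
- clip: The whole R-clip; origin under the middle of the grip, on its underside, 8 mm below clip_grip. Same axes.
- box: Grey steel cash box, 200 x 260 x 90 mm, fixed, with its pin and strap (folded strap: top 6 mm above the lid); origin under its middle, on the counter; axes as at pin_base, which lies 20 mm towards -x, 20 mm towards -y and 90 mm up.
Mind the look-alikes: they are no part of the job. What is shaped like the clip but pink is not meant.

How it is judged:
By the outcome, as a careful person would: the job done as asked, in the order asked, and still so for the second after the job is handed in, with the robot touching nothing.
It also fails if it takes over 72 s, if anything falls off the work surface, if the arm or the gripper's body presses on something with over 40 N, if the wrist force passes 120 N, or if a joint passes its speed limit or range.

## Working session

There is one attempt and no reset: what is moved stays moved. The work goes in short steps, Python scripts to look and compute and a tool call to move; the robot and the scene stay as the last step left them, time stands still between calls to the robot, and variables do not carry over. Pictures are saved under pics/ and viewed, and the job is handed in when it is done.

Besides the shell and the picture viewer there is one more tool, called by a JSON object that holds its "fn" and its "kwargs". step_arm: Moves the arm, as the interface text tells. Its arguments: {"type":"object","properties":{"increments":{"type":"array"},"squeeze":{"type":"number"}},"required":["increments"]}

```bash
mkdir -p pics; ls
cat > h.py <<'E'
import numpy as np, cv2
from scipy.spatial.transform import Rotation as Ro
from workcell import robot
def grab(n,save=None):
    s=robot.state(); f=robot.grab_frame(n)
    if n=="wrist":
        T=np.eye(4);T[:3,:3]=Ro.from_rotvec(s["tcp_rot"]).as_matrix();T[:3,3]=s["ee_pos"]
        M=T@np.array(f["tool_from_camera"]); f["Rc"]=M[:3,:3];f["c"]=M[:3,3]
    else:
        R=np.array(f["R"]);f["Rc"]=R.T;f["c"]=-R.T@np.array(f["t"])
    if save:
        cv2.imwrite(f"pics/{save}.png",f["frame"][:,:,::-1]); np.savez(f"pics/{save}.npz",**{k:f[k] for k in("frame","z_map","fx","fy","cx","cy","Rc","c")})
    return f
def ray(f,u,v):
    return f["Rc"]@np.array([(u-f["cx"])/f["fx"],(v-f["cy"])/f["fy"],1.])
def onz(f,u,v,z):
    d=ray(f,u,v);return f["c"]+d*(z-f["c"][2])/d[2]
def pt(f,u,v):
    return f["c"]+ray(f,u,v)*float(f["z_map"][int(v),int(u)])
def cloud(f):
    h,w=f["z_map"].shape;U,V=np.meshgrid(np.arange(w),np.arange(h));z=f["z_map"]
    P=np.stack([(U-f["cx"])/f["fx"]*z,(V-f["cy"])/f["fy"]*z,z],-1)
    return P@f["Rc"].T+f["c"]
def proj(f,X):
    p=f["Rc"].T@(np.array(X)-f["c"]);return f["fx"]*p[0]/p[2]+f["cx"],f["fy"]*p[1]/p[2]+f["cy"]
def load(n): return dict(np.load(f"pics/{n}.npz"))
E
python3 - <<'E'
from h import *
print(robot.state())
for n in("scene","top","wrist"):
    f=grab(n,n+"0");print(n,f["c"],f["fx"])
a=np.hstack([cv2.imread("pics/scene0.png"),cv2.imread("pics/top0.png")])
E
```

```text
pics
{'time': 0.0, 'joint_pos': array([-1.28610679e+00,  3.59503630e-01,  1.51144004e+00, -1.53844787e-05,
        1.27250157e+00, -1.15092186e-01]), 'dq': array([ 0.00058394,  0.00185799,  0.00155296, -0.00156258, -0.00163325,
       -0.00010668]), 'joint_efforts': array([-7.41660260e-04, -5.15382314e+01, -2.70721024e+01,  6.72515715e-02,
        3.48249497e-02, -1.45388804e-04]), 'ee_pos': array([ 0.23333343, -0.55204423,  0.2388075 ]), 'tcp_rot': array([-3.07722869e+00, -6.23442758e-01,  2.69321569e-04]), 'force': array([0.20368956, 0.54597532, 0.76839949]), 'ft_torque': array([-0.0145413 , -0.02222382, -0.01648269]), 'opening': 1.0003597022117112}
scene [ 1.14297014 -0.06142842  0.78295434] 463.1277134472407
top [0.44633626 0.09413016 0.77271272] 368.4619168832647
wrist [ 0.30824744 -0.52155304  0.38486051] 342.2106820162095
```

View pics/scene0.png

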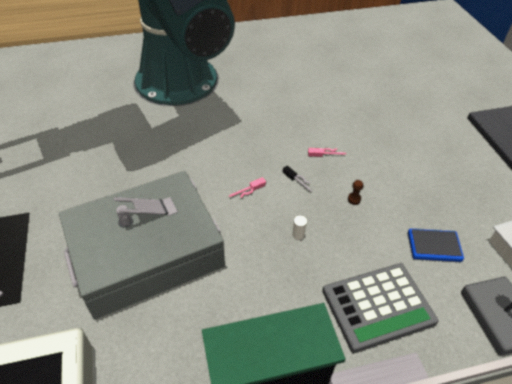

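View pics/top0.png

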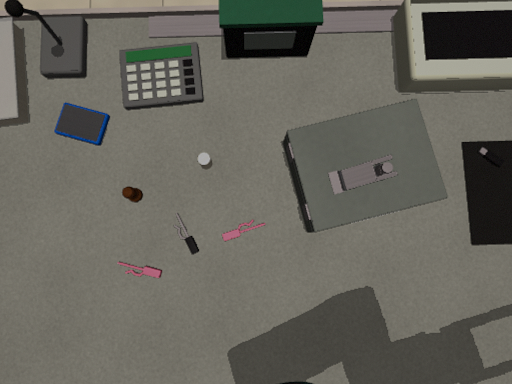

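View pics/wrist0.png

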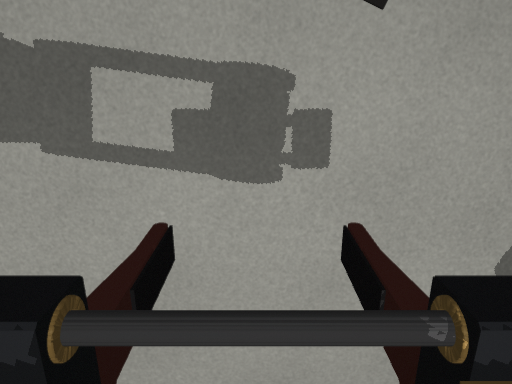

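Candidates in the top image: black-gripped clip at (190,240), pink clips at (232,235) and (150,271), and a small dark thing at (490,155) on the mat. I choose the black-gripped one and check it in a close crop.

Run:
```python
from h import *
t=load("top0")
im=t["frame"][:,:,::-1]
def c(u,v,w,h,k): return cv2.resize(im[v:v+h,u:u+w],None,fx=k,fy=k,interpolation=cv2.INTER_CUBIC)
A=c(160,200,50,60,8)
B=c(280,95,100,60,4)
B=c(280,95,175,140,4)
cv2.imwrite("pics/cA.png",A);cv2.imwrite("pics/cB.png",B)
s=load("scene0");im=s["frame"][:,:,::-1]
cv2.imwrite("pics/cC.png",c(50,165,180,150,4))
P=cloud(t)
for p in [(192,243),(370,130),(300,220),(430,110),(340,180),(385,168),(365,175),(350,177),(204,158),(130,192)]:
    print(p,pt(t,*p).round(4))
```

```text
(192, 243) [0.4405 0.2062 0.0168]
(370, 130) [ 0.6444 -0.1461  0.0906]
(300, 220) [ 0.4815 -0.0181 -0.    ]
(430, 110) [ 7.113e-01 -3.111e-01  4.000e-04]
(340, 180) [ 0.5488 -0.0814  0.0979]
(385, 168) [ 0.5637 -0.1554  0.1266]
(365, 175) [ 0.5534 -0.1214  0.119 ]
(350, 177) [ 0.5527 -0.0981  0.1056]
(204, 158) [0.6085 0.1752 0.0503]
(130, 192) [0.5436 0.3205 0.0561]
```

View pics/cA.png

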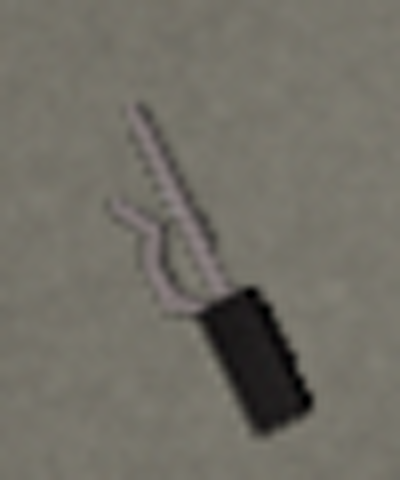

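View pics/cB.png

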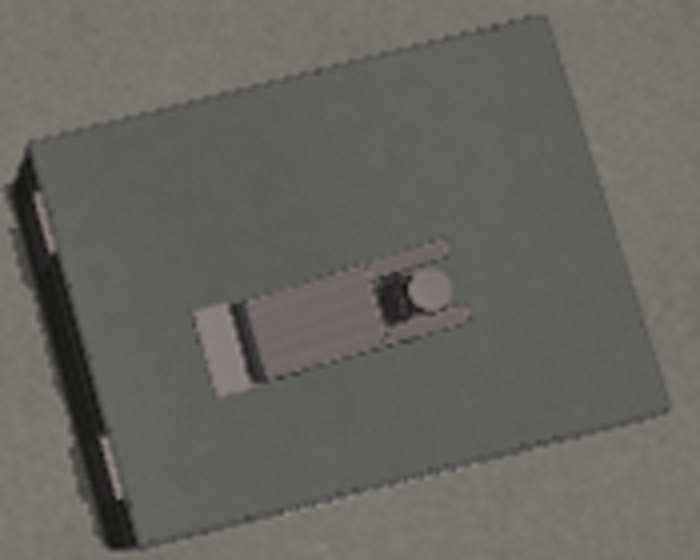

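View pics/cC.png

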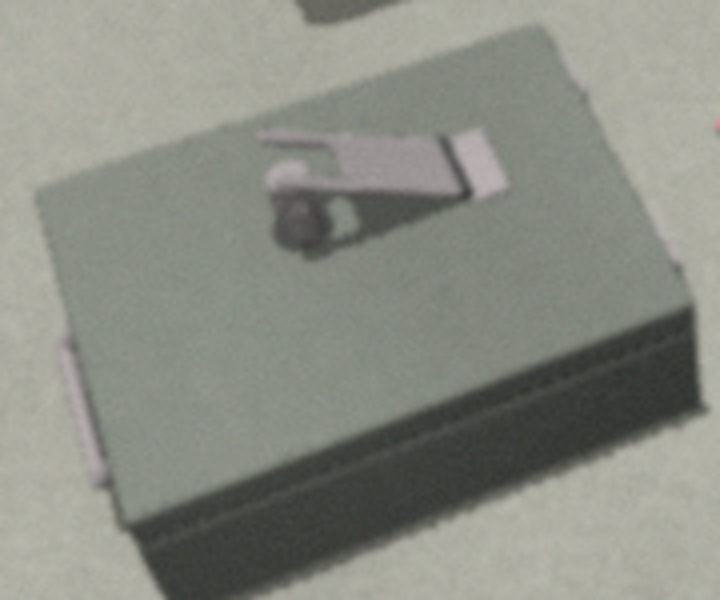

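Run:
```python
from h import *
t=load("top0");s=load("scene0")
P=cloud(t);im=t["frame"].astype(int)
m=((P[...,2]>0.083)&(P[...,2]<0.15)&(t["z_map"]>0))
m[:95]=0;m[240:]=0;m[:,:280]=0;m[:,455:]=0
pts=P[m]
m2=m&(abs(P[...,2]-.09)<.004)
# ray intersect at z=.09 of contour
cs,_=cv2.findContours(m2.astype(np.uint8),cv2.RETR_EXTERNAL,cv2.CHAIN_APPROX_NONE)
c=max(cs,key=cv2.contourArea)[:,0]
xy=np.array([onz(t,u,v,.09)[:2] for u,v in c])
r=cv2.minAreaRect((xy*1000).astype(np.float32));print(r);print(cv2.boxPoints(r))
# strap/pin heights
for n,f in(("top",t),("scene",s)):
    Q=cloud(f);mm=(Q[...,2]>.096)&(Q[...,2]<.2)&(abs(Q[...,0]-.56)<.06)&(abs(Q[...,1]+.12)<.09)
    q=Q[mm];print(n,len(q))
    np.save(f"pics/q_{n}.npy",q)
# clip
for name,lo,hi,zz in(("grip",None,None,.016),):
    roi=np.zeros(im.shape[:2],bool);roi[225:262,175:210]=1
    k=roi&(im.sum(2)<120)
    cs,_=cv2.findContours(k.astype(np.uint8),cv2.RETR_EXTERNAL,cv2.CHAIN_APPROX_NONE)
    c=max(cs,key=cv2.contourArea)[:,0]
    xy=np.array([onz(t,u,v,.013)[:2] for u,v in c])*1000
    print(cv2.minAreaRect(xy.astype(np.float32)), xy.mean(0))
for u,v in [(160+133/8,200+103/8),(160+215/8,200+280/8)]: print("leg",onz(t,u,v,.008))
```

```text
((579.0669555664062, -132.20999145507812), (199.19961547851562, 263.2346496582031), 12.681427001953125)
[[ 453.00287   -25.668516]
 [ 510.7907   -282.48175 ]
 [ 705.13104  -238.75146 ]
 [ 647.3432     18.061768]]
top 1092
scene 760
((437.9244384765625, 207.04750061035156), (33.976192474365234, 15.422987937927246), 25.874963760375977) [437.49396757 207.30535813]
leg [0.50351346 0.23866935 0.008     ]
leg [0.45716011 0.21790174 0.008     ]
```

Run:
```python
from h import *
a=np.radians(12.68);R=np.array([[np.cos(a),-np.sin(a)],[np.sin(a),np.cos(a)]]);pb=np.array([.5639,-.1561])
for n in("top","scene"):
    q=np.load(f"pics/q_{n}.npy");b=(q[:,:2]-pb)@R
    L=np.c_[b,q[:,2]-.09]*1000
    np.set_printoptions(suppress=True,precision=1)
    mp=np.hypot(L[:,0],L[:,1])<9;print(n,"pin",mp.sum(),np.percentile(L[mp,2],[5,50,95]), L[mp&(L[:,2]>np.median(L[mp,2])-3)].mean(0))
    for y0 in range(-40,110,10):
        k=(abs(L[:,1]-y0)<5)&~(np.hypot(L[:,0],L[:,1])<14)
        if k.sum()>3:print(y0,k.sum(),np.percentile(L[k,2],[5,50,95]),L[k,0].min(),L[k,0].max())
```

```text
top pin 140 [10.1 36.7 39.7] [-0.   0.1 37.8]
-10 17 [52.5 54.6 56.5] -18.268865165622998 18.798510555778172
0 46 [47.5 51.  54.3] -18.54999162061593 19.371558415782687
10 59 [40.8 44.5 48. ] -18.613049139400278 19.229305355738834
20 89 [35.  37.4 41.9] -18.53394105365228 19.708533643736835
30 142 [29.3 32.7 35.8] -18.506091537021767 19.234166901973005
40 139 [23.2 27.  30.2] -18.58076932995602 19.000548304112975
50 136 [17.1 20.5 23.8] -18.635141688197855 19.28545190919262
60 131 [10.9 14.6 18. ] -18.57883543650382 19.474435746567494
70 119 [ 6.9  9.3 12.4] -18.36829232342783 19.176885473693584
80 19 [6.2 7.4 9.2] -15.837979563605861 18.746542670731287
scene pin 43 [10.5 34.5 39. ] [-1.9  0.6 37.8]
-10 20 [45.3 52.6 53.4] -16.7200397438988 20.747019749928132
0 35 [45.6 49.3 52. ] -17.981109910868504 23.01684931197041
10 46 [38.3 42.2 45.8] -17.77326564126976 20.907685680134193
20 68 [33.1 36.1 40. ] -16.450628379383964 22.472320198510076
30 84 [28.3 31.5 34. ] -17.423430135765145 21.51019168873026
40 87 [21.3 25.  28.6] -17.418246206448774 20.45219274174899
50 82 [15.7 19.1 22.3] -17.141958379282794 21.711282129904962
60 81 [ 9.9 13.4 16.8] -17.731248226660213 20.57322719478434
70 77 [ 6.5  8.1 10.4] -18.303117889616125 20.821419275658794
```

```bash
cat >> h.py <<'E'
a=np.radians(12.68);BR=np.array([[np.cos(a),-np.sin(a)],[np.sin(a),np.cos(a)]]);pb=np.array([.5639,-.1561])
def bw(x,y,z): # box-pin frame mm -> world m
    return np.r_[pb+BR@np.array([x,y])/1000,.09+z/1000]
def yawR(y):
    y=np.radians(y);return np.array([[np.cos(y),np.sin(y),0],[np.sin(y),-np.cos(y),0],[0,0,-1.]])
def plan(X,yaw):
    s=robot.state();R0=Ro.from_rotvec(s["tcp_rot"]).as_matrix();R1=yawR(yaw)
    d=np.array(X)-s["ee_pos"]
    print("t",s["time"],"pos",s["ee_pos"].round(4),"F",s["force"].round(1),"op",round(s["opening"],3))
    print("turn deg(tool)",np.degrees(Ro.from_matrix(R0.T@R1).as_rotvec()).round(2),"shift cm after turn",(R1.T@d*100).round(2),"before turn",(R0.T@d*100).round(2), "dist",np.linalg.norm(d)*100)
E
python3 - <<'E'
from h import *
plan(bw(0,38,85),12.68)
E
```

```text
t 0.15 pos [ 0.2334 -0.5522  0.239 ] F [-0.5 -0.7  0.6] op 1.003
turn deg(tool) [-0.08 -0.   10.23] shift cm after turn [ 40.94 -35.19   6.4 ] before turn [ 46.53 -27.36   6.45] dist 54.3634310076293
```

{"fn": "step_arm", "kwargs": {"increments": [[1, 0, 0, 0, 0, 0, 10.2], [1, 4.5, -3.9, 0.6, 0, 0, 0], [1, 4.5, -3.9, 0.6, 0, 0, 0], [1, 4.5, -3.9, 0.6, 0, 0, 0], [1, 4.5, -3.9, 0.6, 0, 0, 0], [1, 4.5, -3.9, 0.6, 0, 0, 0], [1, 4.5, -3.9, 0.6, 0, 0, 0], [1, 4.5, -3.9, 0.6, 0, 0, 0]], "squeeze": 10}}

```text
time: 1.15
ee_pos: [0.4816, -0.2154, 0.1974]
tcp_rot: [3.122, 0.347, 0.0]
force: [0.6, -0.6, 0.3]
opening: 0.132
```

Run:
```python
from h import *
plan(bw(0,38,65),12.68)
```

```text
t 1.15 pos [ 0.4816 -0.2154  0.1974] F [ 0.6 -0.6  0.3] op 0.132
turn deg(tool) [ 0.   -0.01  0.02] shift cm after turn [ 9.33 -7.78  4.24] before turn [ 9.33 -7.77  4.24] dist 12.862749399836417
```

{"fn": "step_arm", "kwargs": {"increments": [[1, 4.7, -3.9, 0, 0, 0, 0], [1, 4.7, -3.9, 0, 0, 0, 0], [1, 0, 0, 2.1, 0, 0, 0], [1, 0, 0, 2.1, 0, 0, 0], [1, 0, 0, 1.0, 0, 0, 0], [1, 0, 0, 1.0, 0, 0, 0], [1, 0, 0, 1.0, 0, 0, 0], [1, 0, 0, 0, 0, 0, 0]]}}

```text
time: 2.15
ee_pos: [0.555, -0.1204, 0.1252]
tcp_rot: [-3.122, -0.347, 0.001]
force: [0.0, 0.4, -0.3]
opening: 0.005
```

Run:
```python
from h import *
plan(bw(0,38,23),12.68)
grab("scene","s1")
cv2.imwrite("pics/s1c.png",cv2.resize(cv2.imread("pics/s1.png")[130:300,30:230],None,fx=4,fy=4)[:600])
```

```text
t 2.15 pos [ 0.555  -0.1204  0.1252] F [ 0.   0.4 -0.3] op 0.005
turn deg(tool) [-0.04  0.04 -0.  ] shift cm after turn [ 0.09 -0.12  1.22] before turn [ 0.09 -0.12  1.22] dist 1.2283341878520846
```

View pics/s1c.png

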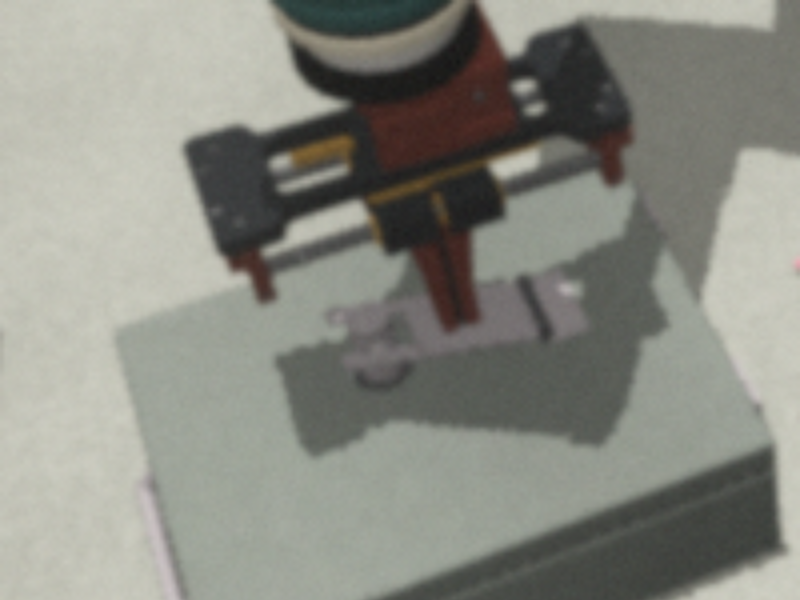

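{"fn": "step_arm", "kwargs": {"increments": [[1, 0, 0, 0.3, 0, 0, 0], [1, 0, 0, 0.3, 0, 0, 0], [1, 0, 0, 0.2, 0, 0, 0], [1, 0, 0, 0.2, 0, 0, 0], [1, 0, 0, 0.1, 0, 0, 0], [1, 0, 0, 0.1, 0, 0, 0], [1, 0, 0, 0.05, 0, 0, 0], [1, 0, 0, 0, 0, 0, 0]]}}

```text
time: 3.2
ee_pos: [0.5555, -0.1204, 0.1134]
tcp_rot: [3.122, 0.348, 0.001]
force: [0.6, -1.2, 3.3]
opening: 0.004
```

{"fn": "step_arm", "kwargs": {"increments": [[1, 0, 0, 0.05, 0, 0, 0], [1, 0, 0, 0.05, 0, 0, 0], [1, 0, 0, 0.03, 0, 0, 0], [1, 0, 0, 0, 0, 0, 0], [1, 0, 0, 0, 0, 0, 0], [1, 0, 0, 0, 0, 0, 0], [1, 0, 0, 0, 0, 0, 0], [1, 0, 0, 0, 0, 0, 0]]}}

```text
time: 4.2
ee_pos: [0.5556, -0.1204, 0.1132]
tcp_rot: [3.122, 0.348, 0.001]
force: [-1.4, -1.5, 14.0]
opening: 0.009
```

{"fn": "step_arm", "kwargs": {"increments": [[1, 0, 0, -2.2, 0, 0, 0], [1, 0, 0, -2.3, 0, 0, 0], [1, 0, 3.7, 0, 0, 0, 0], [1, 0, 0, 0, 0, 0, 0], [1, 0, 0, 0.6, 0, 0, 0], [1, 0, 0, 0.3, 0, 0, 0], [1, 0, 0, 0.2, 0, 0, 0], [1, 0, 0, 0, 0, 0, 0]]}}

```text
time: 5.2
ee_pos: [0.5632, -0.1559, 0.1455]
tcp_rot: [-3.122, -0.348, 0.001]
force: [-0.5, 0.3, -0.4]
opening: 0.005
```

Run:
```python
from h import *
plan(bw(0,0,54.8),12.68)
grab("scene","s2");
cv2.imwrite("pics/s2c.png",cv2.resize(cv2.imread("pics/s2.png")[130:280,30:230],None,fx=4,fy=4,interpolation=2))
```

```text
t 5.2 pos [ 0.5632 -0.1559  0.1455] F [-0.5  0.3 -0.4] op 0.005
turn deg(tool) [-0.04  0.04  0.05] shift cm after turn [0.07 0.04 0.07] before turn [0.07 0.04 0.07] dist 0.10372146928149525
```

View pics/s2c.png

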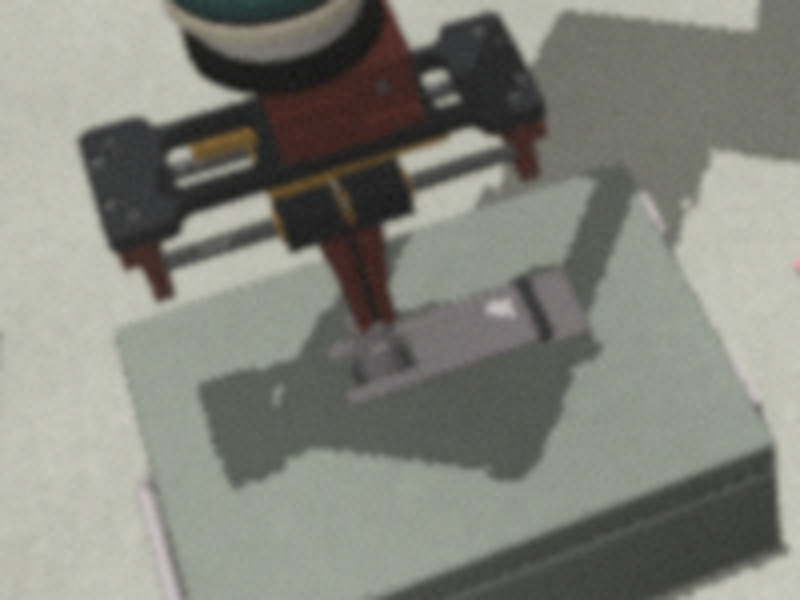

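{"fn": "step_arm", "kwargs": {"increments": [[1, 0, 0, 0.03, 0, 0, 0], [1, 0, 0, 0.03, 0, 0, 0], [1, 0, 0, 0.03, 0, 0, 0], [1, 0, 0, 0.03, 0, 0, 0], [1, 0, 0, 0, 0, 0, 0], [1, 0, 0, 0, 0, 0, 0], [1, 0, 0, 0, 0, 0, 0], [1, 0, 0, 0, 0, 0, 0]]}}

```text
time: 6.25
ee_pos: [0.5635, -0.1564, 0.1449]
tcp_rot: [3.122, 0.348, 0.0]
force: [-0.4, -0.2, 5.0]
opening: 0.001
```

Run:
```python
from h import *
plan([.392,.186,.2],25)
print(robot.grab_frame("wrist")["tool_from_camera"].round(3))
t=load("top0")
for p in [(232,235),(265,224)]: print(pt(t,*p))
```

```text
t 6.25 pos [ 0.5635 -0.1564  0.1449] F [-0.4 -0.2  5. ] op 0.001
turn deg(tool) [ 0.000e+00 -1.000e-02 -1.229e+01] shift cm after turn [ -1.07 -38.28  -5.51] before turn [ -9.2  -37.17  -5.52] dist 38.69114742205794
[[ 0.    -0.956 -0.293  0.081]
 [ 1.     0.    -0.001  0.001]
 [ 0.001 -0.293  0.956 -0.146]
 [ 0.     0.     0.     1.   ]]
[0.45428546 0.12450484 0.01641316]
[ 0.47530281  0.05553033 -0.00056727]
```

{"fn": "step_arm", "kwargs": {"increments": [[1, 0, 0, -3.0, 0, 0, 0], [0, -1.3, -5.3, -2.5, 0, 0, 0], [0, -1.3, -5.4, 0, 0, 0, 0], [0, -1.3, -5.3, 0, 0, 0, -6.1], [0, -0.7, -5.5, 0, 0, 0, -6.2], [0, -0.1, -5.6, 0, 0, 0, 0], [0, -0.1, -5.6, 0, 0, 0, 0], [0, -0.1, -5.6, 0, 0, 0, 0]]}}

```text
time: 7.3
ee_pos: [0.3912, 0.1933, 0.1995]
tcp_rot: [-3.067, -0.679, -0.0]
force: [1.3, 0.9, -1.0]
opening: 0.506
```

Run:
```python
from h import *
plan([.392,.186,.2],25)
f=grab("wrist","w1")
```

```text
t 7.3 pos [0.3912 0.1933 0.1995] F [ 1.3  0.9 -1. ] op 0.506
turn deg(tool) [-0.01 -0.02 -0.02] shift cm after turn [-0.24  0.7  -0.05] before turn [-0.24  0.7  -0.05] dist 0.7396749611100941
```

View pics/w1.png

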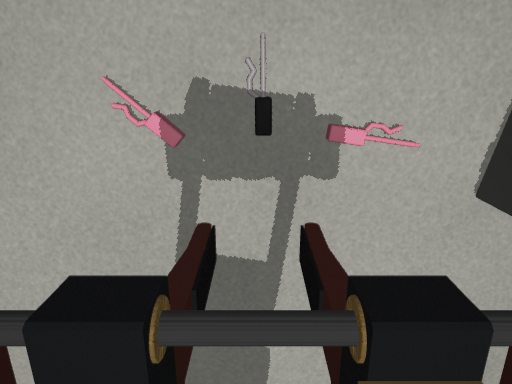

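Run:
```python
from h import *
f=load("w1");im=f["frame"].astype(int)
k=np.zeros(im.shape[:2],np.uint8);k[90:140,245:285]=(im[90:140,245:285].sum(2)<75)
cs,_=cv2.findContours(k,cv2.RETR_EXTERNAL,cv2.CHAIN_APPROX_NONE);c=max(cs,key=cv2.contourArea)
print(cv2.boundingRect(c),cv2.minAreaRect(c))
P=cloud(f);kk=(k>0)&(P[...,2]>.013)
top=P[kk];print(len(top),top.mean(0),cv2.minAreaRect((top[:,:2]*1000).astype(np.float32)))
L=[]
for v in range(36,92,5):
    row=im[v,240:285].sum(1);bg=np.median(row)
    print(v,[240+i for i in range(45) if row[i]-bg>25][-8:],end=' ')
print()
for u,v in[(262.7,33),(262.7,60),(263,90)]:print(onz(f,u,v,.008))
cv2.imwrite("pics/w1c.png",cv2.resize(cv2.imread("pics/w1.png")[25:145,230:300],None,fx=5,fy=5,interpolation=2))
```

```text
(255, 97, 16, 38) ((262.5, 115.5), (37.0, 15.0), 90.0)
580 [0.43811169 0.20936376 0.0190061 ] ((444.2840881347656, 212.5176239013672), (49.22450256347656, 14.366148948669434), 25.570884704589844)
36 [] 41 [262, 263] 46 [262, 263, 281, 282, 283, 284] 51 [262, 263] 56 [262, 263] 61 [248, 249, 263] 66 [251, 263] 71 [253, 263] 76 [250, 251, 263] 81 [249, 263] 86 [249, 263] 91 [277, 278, 279, 280, 281, 282, 283, 284] 
[0.50418468 0.24033868 0.008     ]
[0.48335052 0.23051551 0.008     ]
[0.45923379 0.21882951 0.008     ]
```

View pics/w1c.png

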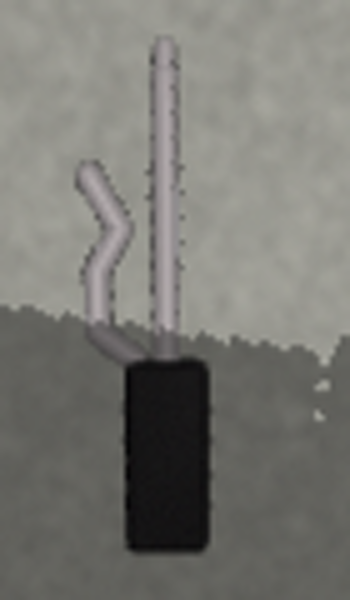

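Run:
```python
from h import *
plan([.4364,.2083,.0195],25.3)
```

```text
t 7.35 pos [0.3875 0.198  0.1993] F [-3.1  2.1 -0.3] op 0.497
turn deg(tool) [-0.26  0.06 -0.2 ] shift cm after turn [ 4.87  1.16 17.98] before turn [ 4.89  1.22 17.97] dist 18.66574936253166
```

{"fn": "step_arm", "kwargs": {"increments": [[0, 0.8, 1.1, 3.0, 0, 0, 0], [0, 0, 0, 4.0, 0, 0, 0], [0, 0, 0, 2.0, 0, 0, 0], [0, 0, 0, 0, 0, 0, 0], [0, 0, 0, 0, 0, 0, 0], [0, 0, 0, 0, 0, 0, 0], [0, 0, 0, 0, 0, 0, 0], [0, 0, 0, 0, 0, 0, 0]]}}

```text
time: 8.35
ee_pos: [0.4043, 0.1854, 0.1101]
tcp_rot: [-3.067, -0.68, -0.001]
force: [-1.5, -0.2, 0.2]
opening: 0.499
```

Run:
```python
from h import *
f=grab("wrist","w2")
plan([.4364,.2083,.0195],25.3)
cv2.imwrite("pics/w2c.png",cv2.resize(cv2.imread("pics/w2.png")[0:250,130:380],None,fx=2.4,fy=2.4,interpolation=2))
```

```text
t 8.4 pos [0.4042 0.1854 0.11  ] F [-0.2  0.5 -0.3] op 0.5
turn deg(tool) [-0.   -0.04 -0.29] shift cm after turn [ 3.89 -0.69  9.05] before turn [ 3.88 -0.71  9.06] dist 9.878949717786181
```

View pics/w2c.png

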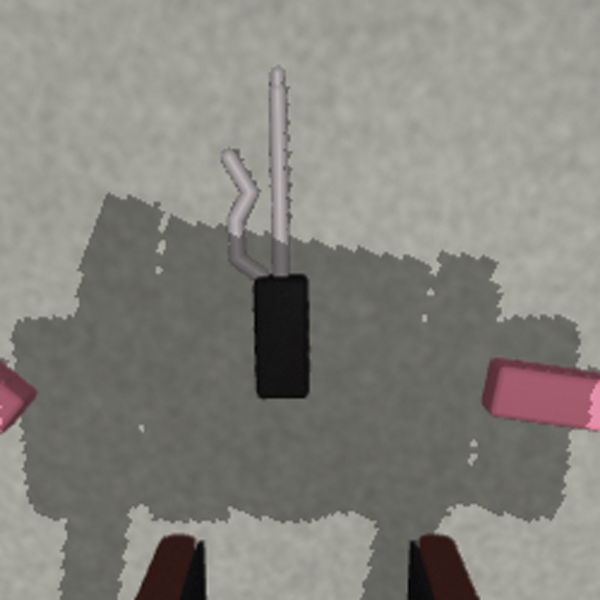

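Run:
```python
from h import *
f=load("w2")
p=[onz(f,130+a/2.4,b/2.4,z) for a,b,z in[(278,68,.008),(280.5,265,.008),(256,276,.016),(306,275,.016),(258,396,.016),(308,396,.016)]]
for q in p:print(q.round(4))
d=p[0]-p[1];y=np.degrees(np.arctan2(d[1],d[0]));print("yaw",y)
u=d/np.linalg.norm(d);print("grip from tip",p[0]-.075*u,"grip top ctr",np.mean(p[2:],0))
e=p[2]-p[4]+p[3]-p[5];print(np.degrees(np.arctan2(e[1],e[0])),np.linalg.norm(e)/2)
g=.5*(p[0]-.075*u)+.5*np.mean(p[2:],0)
plan([g[0],g[1],.0195],y)
```

```text
[0.5047 0.2402 0.008 ]
[0.4564 0.2174 0.008 ]
[0.4512 0.2226 0.016 ]
[0.4576 0.2097 0.016 ]
[0.4191 0.2076 0.016 ]
[0.4255 0.194  0.016 ]
yaw 25.23463922455755
grip from tip [0.43688277 0.2082693  0.008     ] grip top ctr [0.43834729 0.20848276 0.016     ]
25.471741252261513 0.035581709570357715
t 8.4 pos [0.4042 0.1854 0.11  ] F [-0.2  0.5 -0.3] op 0.5
turn deg(tool) [-0.   -0.04 -0.23] shift cm after turn [ 4.   -0.65  9.05] before turn [ 3.99 -0.67  9.06] dist 9.920985369059117
```

{"fn": "step_arm", "kwargs": {"increments": [[0, 4.0, -0.65, 0, 0, 0, -0.2], [0, 0, 0, 4.0, 0, 0, 0], [0, 0, 0, 3.0, 0, 0, 0], [0, 0, 0, 1.5, 0, 0, 0], [0, 0, 0, 0.5, 0, 0, 0], [0, 0, 0, 0, 0, 0, 0], [0, 0, 0, 0, 0, 0, 0], [0, 0, 0, 0, 0, 0, 0]]}}

```text
time: 9.4
ee_pos: [0.4381, 0.2083, 0.0205]
tcp_rot: [-3.066, -0.685, -0.003]
force: [0.6, -0.3, -0.2]
opening: 0.501
```

Run:
```python
from h import *
f=grab("wrist","w3")
plan([.4375,.2083,.0195],25.3)
```

```text
t 9.45 pos [0.438  0.2083 0.0203] F [-0.7  0.3 -0.7] op 0.5
turn deg(tool) [ 0.   -0.08 -0.09] shift cm after turn [-0.04 -0.02  0.08] before turn [-0.04 -0.02  0.08] dist 0.09557569872273537
```

View pics/w3.png

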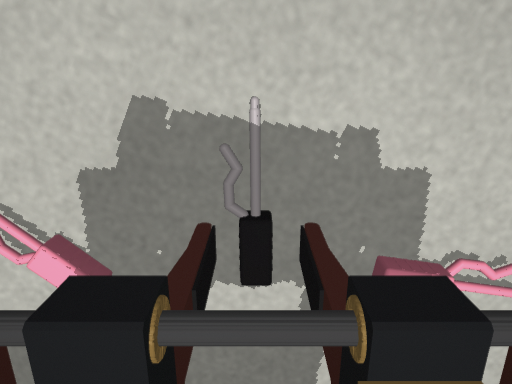

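{"fn": "step_arm", "kwargs": {"increments": [[0, 0, 0, 0.08, 0, 0, 0], [1, 0, 0, 0, 0, 0, 0], [1, 0, 0, 0, 0, 0, 0], [1, 0, 0, 0, 0, 0, 0], [1, 0, 0, 0, 0, 0, 0], [1, 0, 0, 0, 0, 0, 0], [1, 0, 0, 0, 0, 0, 0], [1, 0, 0, 0, 0, 0, 0]], "squeeze": 40}}

```text
time: 10.45
ee_pos: [0.4375, 0.2081, 0.0189]
tcp_rot: [-3.066, -0.685, 0.0]
force: [0.6, -0.2, -0.4]
opening: 0.179
```

Run:
```python
from h import *
# target prep: tip 25mm before pin front (x=-35 tip -> grip -110)
plan(np.r_[bw(-110,0,0)[:2],.16],12.68)
```

```text
t 10.45 pos [0.4375 0.2081 0.0189] F [ 0.6 -0.2 -0.4] op 0.179
turn deg(tool) [-1.000e-02 -0.000e+00  1.252e+01] shift cm after turn [ -6.66  38.31 -14.11] before turn [-14.81  35.95 -14.11] dist 41.365526923370695
```

{"fn": "step_arm", "kwargs": {"increments": [[1, 0, 0, -5.0, 0, 0, 6.2], [1, 0, 0, -5.0, 0, 0, 6.3], [1, -0.8, 4.8, -3.0, 0, 0, 0], [1, -0.9, 5.2, -1.1, 0, 0, 0], [1, -0.9, 5.2, 0, 0, 0, 0], [1, -0.9, 5.2, 0, 0, 0, 0], [1, -0.9, 5.2, 0, 0, 0, 0], [1, -0.9, 5.2, 0, 0, 0, 0]]}}

```text
time: 11.45
ee_pos: [0.4534, -0.1057, 0.16]
tcp_rot: [-3.122, -0.347, -0.001]
force: [1.1, 0.5, 0.1]
opening: 0.179
```

Run:
```python
from h import *
plan(np.r_[bw(-110,0,0)[:2],.1268],12.68)
```

```text
t 11.45 pos [ 0.4534 -0.1057  0.16  ] F [1.1 0.5 0.1] op 0.179
turn deg(tool) [-0.   -0.02  0.02] shift cm after turn [-1.32  7.35  3.32] before turn [-1.33  7.35  3.32] dist 8.16827062104984
```

{"fn": "step_arm", "kwargs": {"increments": [[1, -0.7, 3.7, 0, 0, 0, 0], [1, -0.6, 3.7, 0, 0, 0, 0], [1, 0, 0, 1.5, 0, 0, 0], [1, 0, 0, 1.3, 0, 0, 0], [1, 0, 0, 0.5, 0, 0, 0], [1, 0, 0, 0, 0, 0, 0], [1, 0, 0, 0, 0, 0, 0], [1, 0, 0, 0, 0, 0, 0]]}}

```text
time: 12.45
ee_pos: [0.4575, -0.1789, 0.1272]
tcp_rot: [3.122, 0.348, 0.001]
force: [-0.7, 0.2, 0.3]
opening: 0.177
```

Run:
```python
from h import *
f=grab("wrist","w4")
g=grab("top","t4")
plan(np.r_[bw(-110,0,0)[:2],.1268],12.68)
cv2.imwrite("pics/w4c.png",cv2.resize(cv2.imread("pics/w4.png")[0:300,150:370],None,fx=2,fy=2,interpolation=2))
```

```text
t 12.55 pos [ 0.4574 -0.1791  0.1272] F [0.2 0.3 0.4] op 0.182
turn deg(tool) [ 0.02 -0.03  0.04] shift cm after turn [-0.11  0.1   0.04] before turn [-0.11  0.1   0.04] dist 0.15099592554781432
```

View pics/w4c.png

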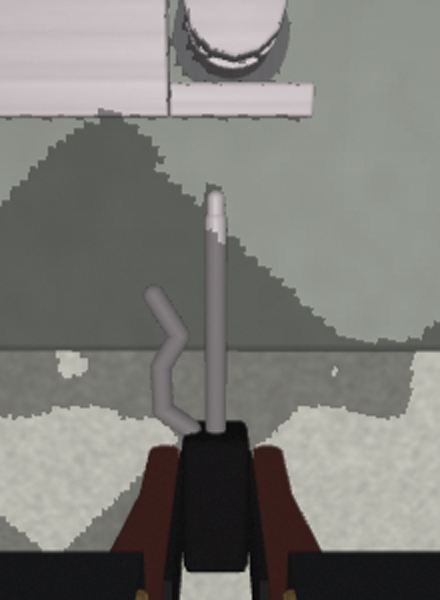

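Run:
```python
from h import *
f=load("w4");im=f["frame"].astype(int)
for v in (1,4,8,12,16,20): print(v,im[v,230:305].sum(1).tolist() if v in(4,16) else '')
for v in (105,140,180): print(v,im[v,245:270].sum(1).tolist())
```

```text
1 
4 [597, 590, 489, 342, 411, 428, 427, 423, 389, 296, 295, 290, 272, 482, 420, 591, 589, 589, 590, 591, 589, 592, 592, 594, 588, 592, 590, 591, 595, 596, 593, 594, 595, 596, 595, 597, 597, 597, 597, 597, 596, 597, 597, 595, 595, 597, 591, 591, 593, 590, 590, 590, 587, 586, 588, 586, 584, 584, 587, 584, 576, 527, 371, 425, 434, 434, 435, 434, 432, 434, 433, 434, 430, 431, 428]
8 
12 
16 [579, 580, 498, 390, 360, 411, 297, 299, 297, 299, 294, 294, 296, 291, 332, 273, 210, 300, 395, 563, 592, 592, 593, 593, 595, 596, 597, 596, 597, 599, 600, 598, 599, 598, 599, 600, 600, 600, 600, 598, 599, 600, 599, 600, 599, 598, 600, 600, 599, 597, 598, 599, 596, 597, 596, 573, 535, 422, 254, 271, 303, 305, 307, 306, 339, 430, 432, 428, 428, 430, 430, 431, 427, 427, 427]
20 
105 [274, 277, 277, 276, 276, 276, 275, 276, 306, 441, 512, 555, 606, 585, 545, 499, 423, 388, 439, 438, 438, 438, 436, 436, 434]
140 [274, 274, 277, 275, 272, 275, 272, 256, 292, 324, 347, 360, 369, 368, 357, 343, 321, 289, 261, 277, 276, 280, 281, 282, 282]
180 [354, 348, 346, 347, 342, 340, 336, 264, 287, 320, 343, 357, 364, 365, 355, 343, 319, 285, 292, 354, 347, 343, 340, 345, 347]
```

```bash
cp pics/w4.png /tmp/; python3 -c "
import cv2
cv2.imwrite('pics/w4d.png',cv2.resize(cv2.imread('pics/w4.png')[0:60,210:310],None,fx=8,fy=8,interpolation=0))"
```

```text
(no output)
```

View pics/w4d.png

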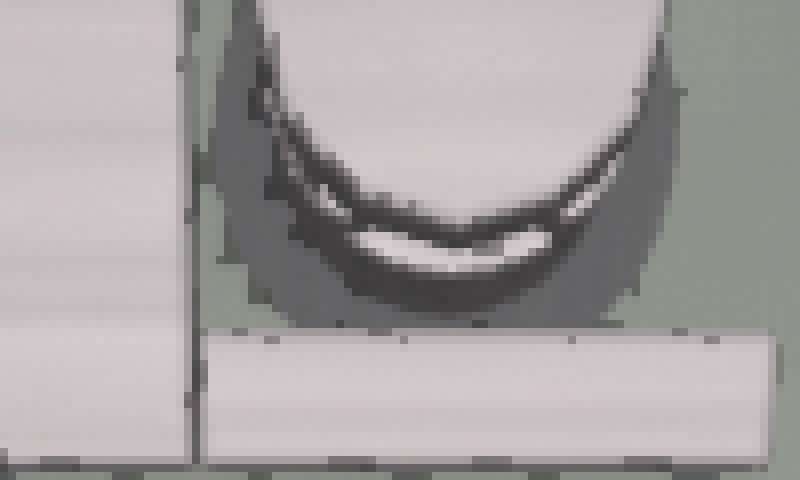

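Run:
```python
from h import *
f=load("w4");s=robot.state();R=Ro.from_rotvec(s["tcp_rot"]).as_matrix();p=s["ee_pos"]
def T(u,v,z): return (R.T@(onz(f,u,v,z)-p)*1000).round(2)
print("pin row4",T(244,4,.1279),T(291.7,4,.1279));print("row16",T(248.7,16,.1279),T(286.7,16,.1279));print("arc",T(267.5,27.5,.1279))
zl=p[2]-.0109
print("leg",T(257.3,105,zl),T(257.5,140,zl),T(257.5,180,zl),"tip",T(257.5,96,zl))
c=f["c"];
```

```text
pin row4 [109.07  -4.75  -0.63] [109.07  13.47  -0.62]
row16 [104.91  -2.98  -0.63] [104.91  11.67  -0.63]
arc [100.85   4.3   -0.63]
leg [70.66  0.33 10.94] [54.93  0.42 10.93] [35.75  0.43 10.92] tip [74.56  0.41 10.94]
```

Run:
```python
from h import *
g=load("t4");im=g["frame"]
for X in([.4574,-.1791,.117],[*pb,.128]):print(proj(g,np.array(X)))
cv2.imwrite("pics/t4c.png",cv2.resize(im[140:220,330:430,::-1],None,fx=8,fy=7.4,interpolation=2))
```

```text
(np.float64(400.6215087015886), np.float64(227.56176363976977))
(np.float64(385.66601881590327), np.float64(167.72027440407163))
```

View pics/t4c.png

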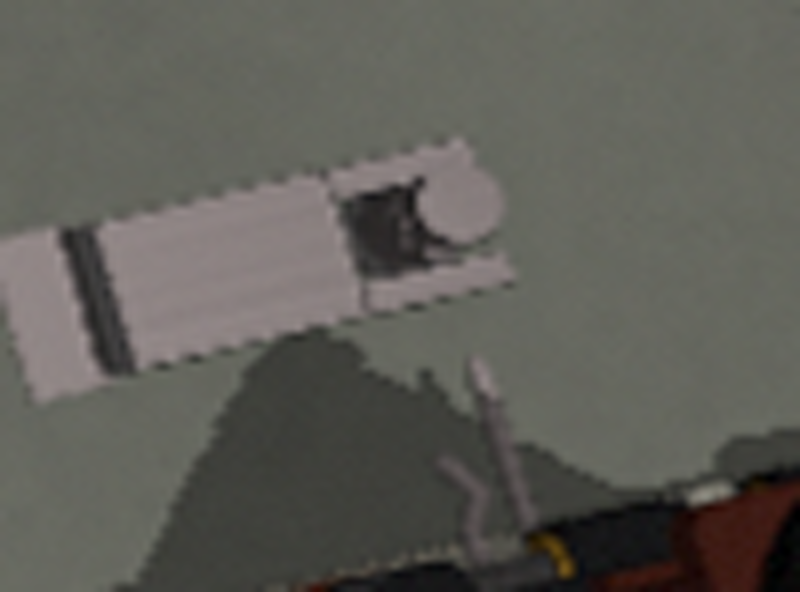

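Run:
```python
from h import *
g=load("t4");s=robot.state();R=Ro.from_rotvec(s["tcp_rot"]).as_matrix();p=s["ee_pos"]
def T(cu,cv,z): return (R.T@(onz(g,330+cu/8-.45,140+cv/7.4-.43,z)-p)*1000).round(2)
print(T(462,203,.1279),T(478,365,.1163),T(500,438,.1163),T(522,510,.1163))
```

```text
[109.46   4.29  -0.63] [71.33  1.05 10.95] [53.01  0.62 10.94] [35.03  0.27 10.93]
```

{"fn": "step_arm", "kwargs": {"increments": [[1, 0, 0.2, 0.04, 0, 0, 0], [1, 0, 0.18, 0, 0, 0, 0], [1, 0.6, 0, 0, 0, 0, 0], [1, 0.6, 0, 0, 0, 0, 0], [1, 0.4, 0, 0, 0, 0, 0], [1, 0.2, 0, 0, 0, 0, 0], [1, 0, 0, 0, 0, 0, 0], [1, 0, 0, 0, 0, 0, 0]]}}

```text
time: 13.55
ee_pos: [0.4754, -0.1787, 0.1264]
tcp_rot: [-3.122, -0.348, 0.0]
force: [0.4, 0.2, -0.2]
opening: 0.18
```

Run:
```python
from h import *
f=grab("wrist","w5");g=grab("scene","s5")
plan(np.r_[bw(-90,0,0)[:2],.1268],12.68)
cv2.imwrite("pics/w5c.png",cv2.resize(cv2.imread("pics/w5.png")[0:120,200:320],None,fx=5,fy=5,interpolation=0))
cv2.imwrite("pics/s5c.png",cv2.resize(cv2.imread("pics/s5.png")[160:260,60:190],None,fx=6,fy=6,interpolation=2))
im=f["frame"].astype(int)
for v in range(2,40,6): print(v,im[v,235:300].sum(1).tolist())
```

```text
t 13.65 pos [ 0.4754 -0.1787  0.1264] F [ 0.2  0.1 -0. ] op 0.177
turn deg(tool) [-0.01  0.01  0.02] shift cm after turn [ 0.13 -0.27 -0.04] before turn [ 0.13 -0.27 -0.04] dist 0.30021543634289355
2 [432, 431, 433, 432, 432, 426, 430, 428, 428, 429, 431, 432, 432, 432, 431, 434, 434, 433, 432, 434, 433, 434, 434, 435, 434, 436, 438, 437, 435, 436, 441, 441, 438, 442, 441, 441, 441, 440, 441, 441, 441, 441, 441, 440, 438, 439, 439, 439, 442, 440, 441, 441, 442, 440, 438, 441, 441, 440, 441, 443, 442, 443, 443, 440, 442]
8 [434, 434, 435, 437, 435, 432, 432, 432, 433, 433, 432, 432, 432, 432, 435, 435, 431, 431, 435, 432, 434, 434, 435, 436, 434, 436, 437, 438, 438, 443, 441, 442, 441, 443, 444, 441, 442, 442, 440, 437, 440, 438, 439, 437, 436, 435, 436, 434, 438, 439, 440, 439, 441, 439, 439, 442, 444, 444, 441, 444, 441, 443, 441, 441, 443]
14 [602, 602, 601, 601, 602, 600, 603, 602, 602, 603, 601, 600, 602, 601, 602, 602, 601, 603, 602, 602, 601, 601, 602, 605, 602, 602, 604, 604, 603, 604, 603, 603, 603, 603, 604, 603, 605, 604, 606, 604, 604, 603, 604, 603, 605, 602, 602, 605, 60
[... 698 characters left out ...]
4, 614, 617, 614, 615, 614, 613, 605, 517]
32 [411, 282, 288, 361, 373, 424, 598, 603, 605, 606, 608, 608, 608, 608, 607, 608, 609, 609, 612, 612, 612, 613, 612, 611, 611, 610, 613, 614, 613, 612, 612, 611, 611, 614, 611, 611, 610, 611, 609, 597, 555, 438, 358, 441, 441, 442, 442, 440, 442, 445, 442, 427, 424, 425, 418, 285, 284, 286, 284, 304, 446, 445, 445, 444, 441]
38 [396, 568, 600, 599, 598, 601, 601, 602, 603, 602, 602, 604, 605, 605, 607, 608, 608, 609, 610, 608, 612, 610, 609, 609, 610, 609, 609, 611, 611, 607, 609, 609, 609, 610, 609, 610, 610, 608, 609, 606, 608, 608, 607, 601, 545, 337, 366, 445, 446, 448, 449, 450, 448, 449, 449, 447, 450, 447, 445, 446, 446, 446, 446, 442, 439]
```

View pics/w5c.png

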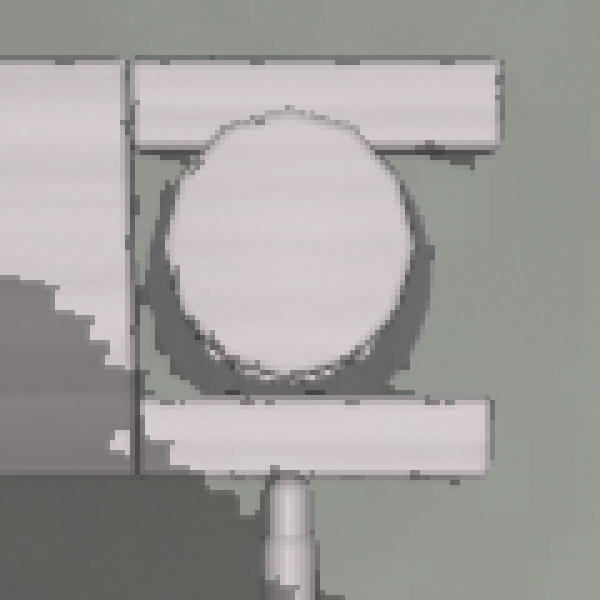

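View pics/s5c.png

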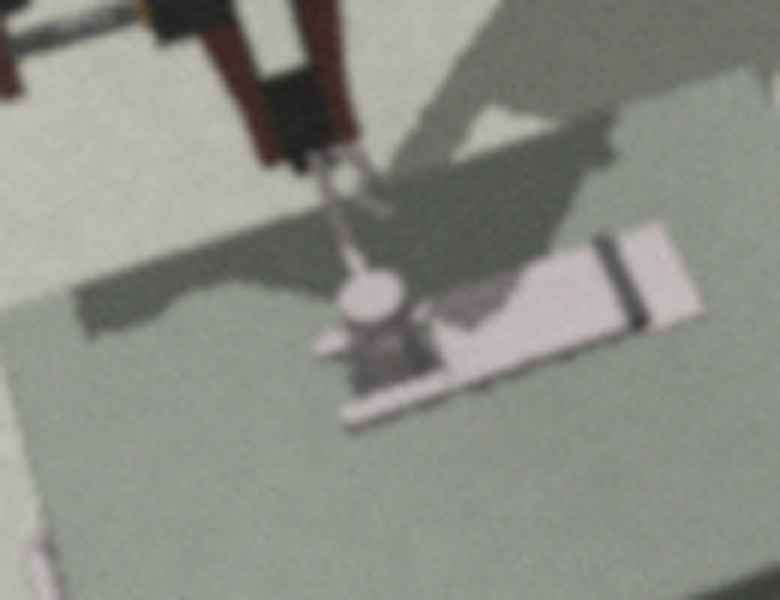

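Run:
```python
from h import *
f=load("w5");s=robot.state();R=Ro.from_rotvec(s["tcp_rot"]).as_matrix();p=s["ee_pos"]
def T(cu,cv,z): return (R.T@(onz(f,200+cu/5-.5,cv/5-.5,z)-p)*1000).round(2)
print("front",T(289,376,.1279),"back",T(289,109,.1279),"L",T(165,243,.1279),"R",T(414,243,.1279),"tip",T(289,470,.1155),"leg",T(290,590,.1155))
```

```text
front [83.28  0.47 -1.47] back [102.83   0.47  -1.47] L [93.23 -9.28 -1.47] R [93.23 10.29 -1.47] tip [75.56  0.45 10.93] leg [65.08  0.54 10.93]
```

{"fn": "step_arm", "kwargs": {"increments": [[1, 0, 0, -0.03, 0, 0, 0], [1, 0.3, 0, 0, 0, 0, 0], [1, 0.2, 0, 0, 0, 0, 0], [1, 0.2, 0, 0, 0, 0, 0], [1, 0.2, 0, 0, 0, 0, 0], [1, 0.2, 0, 0, 0, 0, 0], [1, 0.1, 0, 0, 0, 0, 0], [1, 0, 0, 0, 0, 0, 0]]}}

```text
time: 14.65
ee_pos: [0.4873, -0.1761, 0.1267]
tcp_rot: [-3.122, -0.348, -0.0]
force: [-0.4, -0.1, -0.4]
opening: 0.178
```

{"fn": "step_arm", "kwargs": {"increments": [[1, 0.2, 0, 0, 0, 0, 0], [1, 0.2, 0, 0, 0, 0, 0], [1, 0.2, 0, 0, 0, 0, 0], [1, 0.2, 0, 0, 0, 0, 0], [1, 0.2, 0, 0, 0, 0, 0], [1, 0.2, 0, 0, 0, 0, 0], [1, 0, 0, 0, 0, 0, 0], [1, 0, 0, 0, 0, 0, 0]]}}

```text
time: 15.65
ee_pos: [0.4989, -0.1735, 0.1267]
tcp_rot: [-3.122, -0.348, 0.0]
force: [-0.1, -0.9, -0.5]
opening: 0.179
```

Leg is running freely (24 mm forward). On to just before the flare.

{"fn": "step_arm", "kwargs": {"increments": [[1, 0.3, 0, 0, 0, 0, 0], [1, 0.3, 0, 0, 0, 0, 0], [1, 0.3, 0, 0, 0, 0, 0], [1, 0.3, 0, 0, 0, 0, 0], [1, 0.3, 0, 0, 0, 0, 0], [1, 0.2, 0, 0, 0, 0, 0], [1, 0, 0, 0, 0, 0, 0], [1, 0, 0, 0, 0, 0, 0]]}}

```text
time: 16.65
ee_pos: [0.5155, -0.1698, 0.1267]
tcp_rot: [-3.122, -0.348, 0.0]
force: [-0.2, -0.0, 0.2]
opening: 0.175
```

Run:
```python
from h import *
f=grab("wrist","w6")
plan(np.r_[bw(-50,0,0)[:2],.1268],12.68)
cv2.imwrite("pics/w6c.png",cv2.resize(cv2.imread("pics/w6.png")[60:260,160:350],None,fx=3,fy=3,interpolation=2))
```

```text
t 16.7 pos [ 0.5155 -0.1698  0.1268] F [ 0.3 -0.2  0.3] op 0.18
turn deg(tool) [-0.01  0.    0.03] shift cm after turn [ 0.03 -0.27 -0.  ] before turn [ 0.03 -0.27 -0.  ] dist 0.27159581905184144
```

View pics/w6c.png

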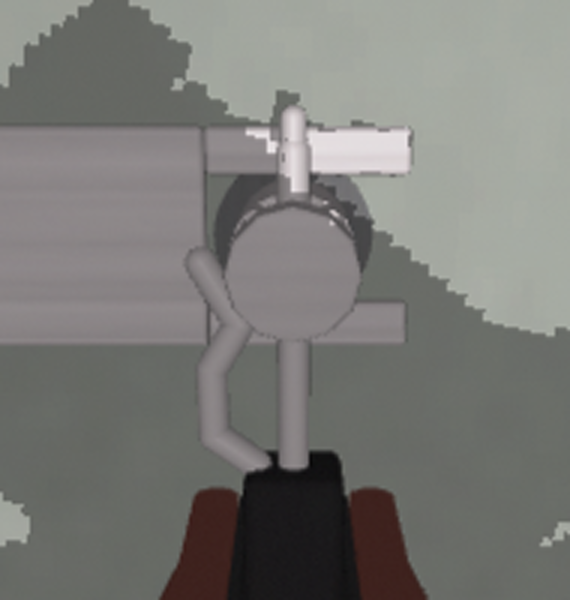

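The picture shows the leg through the pin (tip at crop (293,110)), bow flare about to meet the pin on its left. Pushing on slowly.

{"fn": "step_arm", "kwargs": {"increments": [[1, 0.15, 0, 0, 0, 0, 0], [1, 0.15, 0, 0, 0, 0, 0], [1, 0.1, 0, 0, 0, 0, 0], [1, 0.1, 0, 0, 0, 0, 0], [1, 0.1, 0, 0, 0, 0, 0], [1, 0.1, 0, 0, 0, 0, 0], [1, 0.1, 0, 0, 0, 0, 0], [1, 0, 0, 0, 0, 0, 0]]}}

```text
time: 17.7
ee_pos: [0.5218, -0.1675, 0.1262]
tcp_rot: [-3.121, -0.348, 0.005]
force: [-5.4, 2.1, -0.3]
opening: 0.18
```

{"fn": "step_arm", "kwargs": {"increments": [[1, 0.1, 0, 0, 0, 0, 0], [1, 0.1, 0, 0, 0, 0, 0], [1, 0.1, 0, 0, 0, 0, 0], [1, 0.1, 0, 0, 0, 0, 0], [1, 0.1, 0, 0, 0, 0, 0], [1, 0.1, 0, 0, 0, 0, 0], [1, 0, 0, 0, 0, 0, 0], [1, 0, 0, 0, 0, 0, 0]]}}

```text
time: 18.7
ee_pos: [0.53, -0.1661, 0.1269]
tcp_rot: [-3.121, -0.347, -0.003]
force: [-0.4, 6.0, -0.5]
opening: 0.174
```

Run:
```python
from h import *
f=grab("wrist","w7")
plan(np.r_[bw(-31,-2.7,0)[:2],.1268],12.68)
cv2.imwrite("pics/w7c.png",cv2.resize(cv2.imread("pics/w7.png")[80:260,160:350],None,fx=3.3,fy=3.3,interpolation=2))
```

```text
t 18.75 pos [ 0.5302 -0.1661  0.1269] F [ 0.1  5.6 -0.8] op 0.18
turn deg(tool) [-0.03 -0.12  0.01] shift cm after turn [0.4  0.04 0.01] before turn [0.4  0.04 0.01] dist 0.40617720692134796
```

View pics/w7c.png

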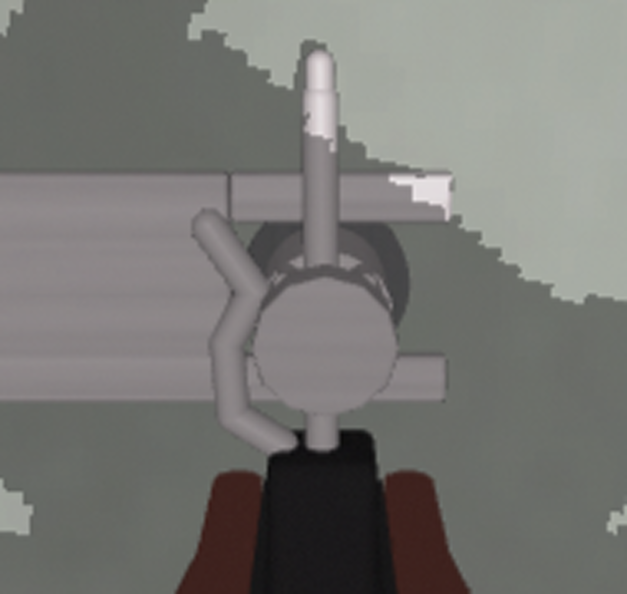

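Run:
```python
from h import *
f=load("w7");s=robot.state();R=Ro.from_rotvec(s["tcp_rot"]).as_matrix();p=s["ee_pos"]
def T(cu,cv,z): return (R.T@(onz(f,160+cu/3.3-.5,80+cv/3.3-.5,z)-p)*1000).round(2)
print("pin front/back",T(325,414,.1279),T(325,278,.1279),"LR",T(254,345,.1279),T(397,345,.1279),"tip",T(319,54,.116),"leg",T(320,250,.116),"gripfront(top)",T(320,432,.124))
```

```text
pin front/back [27.22  0.77 -0.92] [46.28  0.76 -0.88] LR [37.06 -8.76 -0.9 ] [37.07 10.41 -0.91] tip [ 7.434e+01 -6.000e-02  1.107e+01] leg [47.5   0.05 11.02] gripfront(top) [23.08  0.07  2.97]
```

{"fn": "step_arm", "kwargs": {"increments": [[1, 0.1, 0, 0, 0, 0, 0], [1, 0.1, 0, 0, 0, 0, 0], [1, 0.1, 0, 0, 0, 0, 0], [1, 0.1, 0, 0, 0, 0, 0], [1, 0.1, 0, 0, 0, 0, 0], [1, 0.05, 0, 0, 0, 0, 0], [1, 0, 0, 0, 0, 0, 0], [1, 0, 0, 0, 0, 0, 0]]}}

```text
time: 19.75
ee_pos: [0.535, -0.1659, 0.1269]
tcp_rot: [3.122, 0.347, 0.001]
force: [0.5, 1.6, -0.4]
opening: 0.179
```

Run:
```python
from h import *
f=grab("wrist","w8")
plan(np.r_[bw(-31,-2.7,0)[:2],.1268],12.68)
cv2.imwrite("pics/w8c.png",cv2.resize(cv2.imread("pics/w8.png")[80:260,160:350],None,fx=3.3,fy=3.3,interpolation=2))
```

```text
t 19.8 pos [ 0.5349 -0.1659  0.1269] F [ 0.3  0.6 -0.5] op 0.176
turn deg(tool) [ 0.04 -0.04  0.02] shift cm after turn [-0.06 -0.05  0.01] before turn [-0.06 -0.05  0.01] dist 0.07806388519983812
```

View pics/w8c.png

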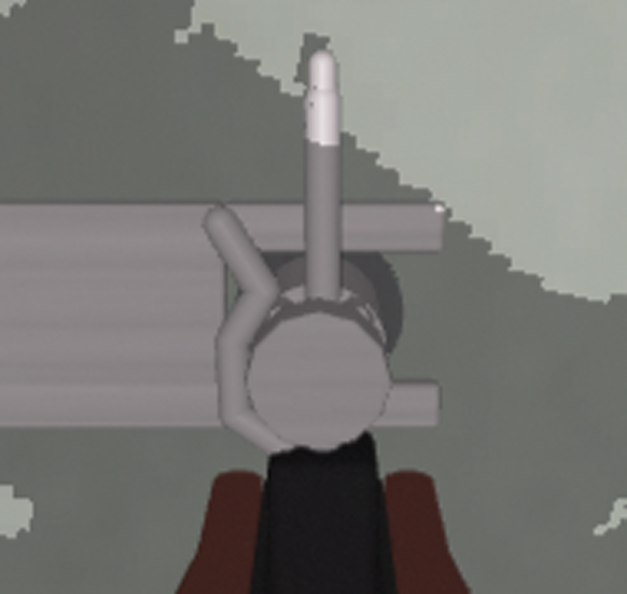

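Run:
```python
from h import *
f=load("w8");s=robot.state();R=Ro.from_rotvec(s["tcp_rot"]).as_matrix();p=s["ee_pos"]
def T(cu,cv,z): return (R.T@(onz(f,160+cu/3.3-.5,80+cv/3.3-.5,z)-p)*1000).round(2)
print("pin back",T(320,313,.1279),"LR",T(248,380,.1279),T(390,380,.1279),"front",T(320,450,.1279),"tip",T(321,54,.116),"leg",T(322,250,.116))
```

```text
pin back [41.68  0.16 -0.96] LR [32.29 -9.59 -0.97] [32.29  9.63 -0.95] front [22.1   0.15 -0.97] tip [74.52  0.28 10.97] leg [47.68  0.41 10.95]
```

{"fn": "step_arm", "kwargs": {"increments": [[1, 0.05, 0, 0, 0, 0, 0], [1, 0.05, 0, 0, 0, 0, 0], [1, 0.03, 0, 0, 0, 0, 0], [1, 0, 0, 0, 0, 0, 0], [1, 0, 0, 0, 0, 0, 0], [1, 0, 0, 0, 0, 0, 0], [1, 0, 0, 0, 0, 0, 0], [1, 0, 0, 0, 0, 0, 0]]}}

```text
time: 20.8
ee_pos: [0.5358, -0.1652, 0.1268]
tcp_rot: [-3.122, -0.348, 0.0]
force: [0.1, -0.1, -0.3]
opening: 0.178
```

Run:
```python
from h import *
f=grab("wrist","w9")
cv2.imwrite("pics/w9c.png",cv2.resize(cv2.imread("pics/w9.png")[80:260,160:350],None,fx=3.3,fy=3.3,interpolation=2))
```

```text
(no output)
```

View pics/w9c.png

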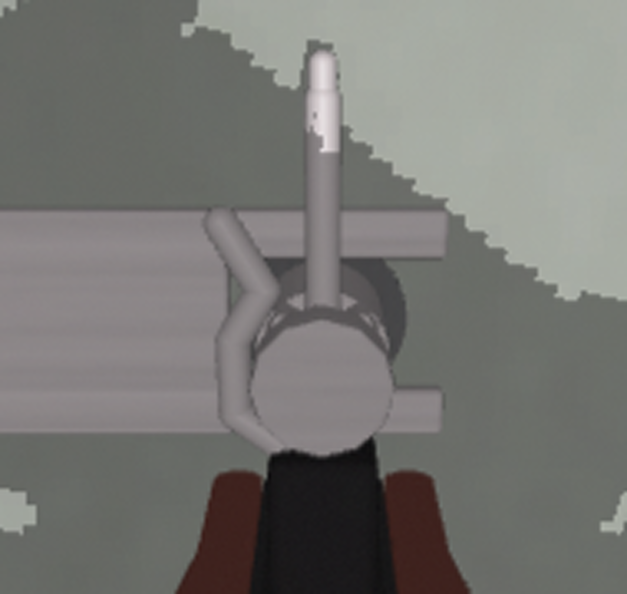

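{"fn": "step_arm", "kwargs": {"increments": [[0, 0, 0, 0, 0, 0, 0], [0, 0, 0, 0, 0, 0, 0], [0, 0, 0, 0, 0, 0, 0], [0, 0, 0, 0, 0, 0, 0], [0, 0, 0, -1.0, 0, 0, 0], [0, 0, 0, -3.0, 0, 0, 0], [0, -3.0, 0, -3.0, 0, 0, 0], [0, 0, 0, 0, 0, 0, 0]]}}

```text
time: 21.85
ee_pos: [0.5067, -0.1725, 0.1993]
tcp_rot: [3.12, 0.346, 0.005]
force: [0.5, -1.0, -0.6]
opening: 0.498
```

Run:
```python
from h import *
f=grab("wrist","w10");g=grab("scene","s10");t=grab("top","t10")
plan(np.r_[bw(-31,-2.7,0)[:2],.1268],12.68)
cv2.imwrite("pics/w10c.png",cv2.resize(cv2.imread("pics/w10.png")[0:260,130:380],None,fx=2.3,fy=2.3,interpolation=2))
cv2.imwrite("pics/s10c.png",cv2.resize(cv2.imread("pics/s10.png")[150:270,50:210],None,fx=5,fy=5,interpolation=2))
```

```text
t 22.0 pos [ 0.5069 -0.1717  0.1965] F [ 0.3 -0.9  0.5] op 0.502
turn deg(tool) [-0.01 -0.02  0.01] shift cm after turn [ 2.81 -0.    6.97] before turn [2.8  0.   6.97] dist 7.516648765044167
```

View pics/w10c.png

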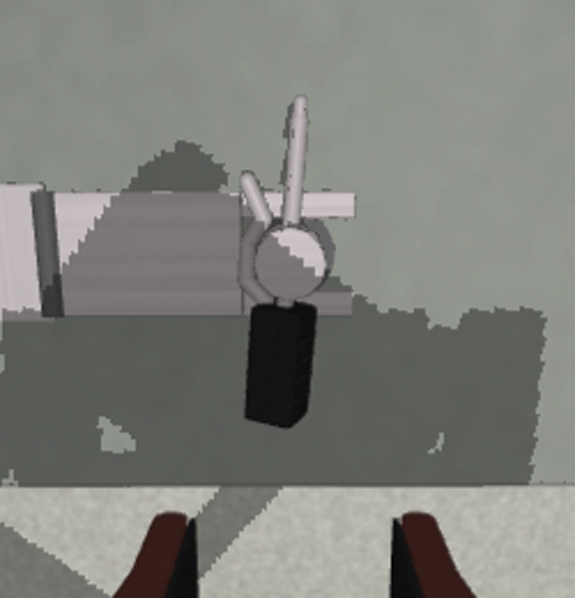

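View pics/s10c.png

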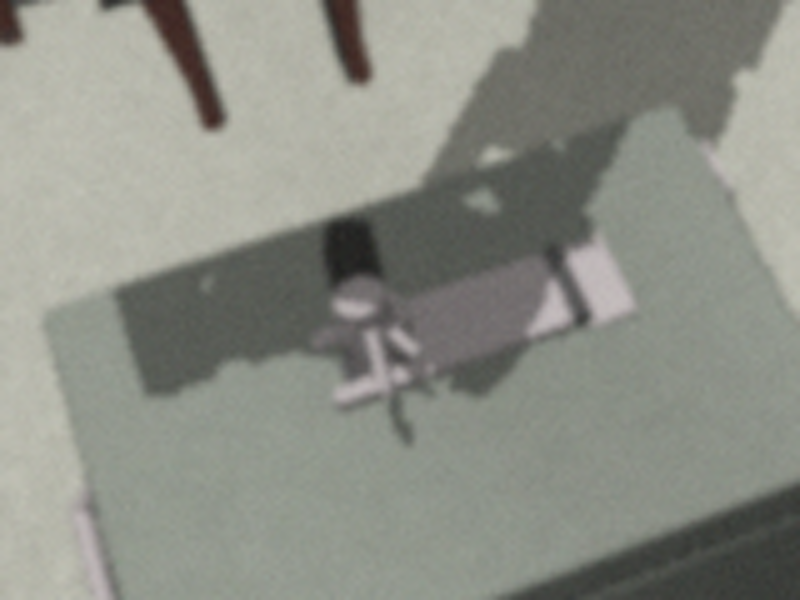

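View pics/t10.png

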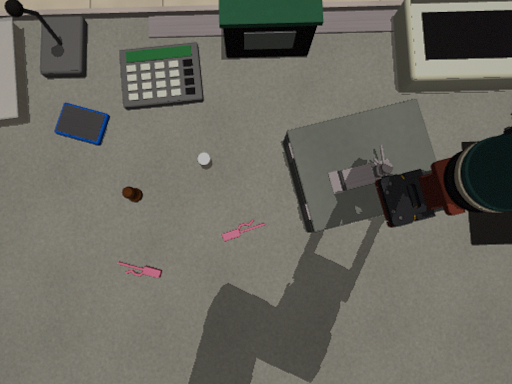

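Run:
```python
from h import *
f=load("w10");s=robot.state()
def P(cu,cv,z): return onz(f,130+cu/2.3-.5,cv/2.3-.5,z)
tip=P(300.5,98,.116);pin=(P(254,262,.1279)+P(328,262,.1279))/2
print(tip,pin,np.linalg.norm((tip-pin)[:2]))
Q=cloud(f)
for cu,cv in[(300,102),(297,150),(294,200),(291,255),(283,315),(280,340),(270,400),(295,340),(265,340)]:
    print((cu,cv),Q[int(cv/2.3),int(130+cu/2.3)].round(4))
robot.grab_frame("top");print(robot.state()["time"])
```

```text
[ 0.60884494 -0.15199218  0.116     ] [ 0.56680345 -0.15878287  0.1279    ] 0.042586384290015725
(300, 102) [ 0.607  -0.1522  0.1237]
(297, 150) [ 0.5952 -0.1543  0.1236]
(294, 200) [ 0.5829 -0.1558  0.1215]
(291, 255) [ 0.5689 -0.1583  0.1286]
(283, 315) [ 0.5518 -0.1601  0.1226]
(280, 340) [ 0.5443 -0.1604  0.1218]
(270, 400) [ 0.5257 -0.1616  0.1193]
(295, 340) [ 0.5457 -0.1648  0.124 ]
(265, 340) [ 0.5432 -0.1565  0.1205]
22.05
```

Run:
```python
from h import *
f=load("w10")
def P(cu,cv,z): return onz(f,130+cu/2.3-.5,cv/2.3-.5,z)
pin=(P(254,262,.1279)+P(328,262,.1279))/2
fr=P(289,299,.1279);bk=P(291,228,.1279);print("pin",pin,(fr+bk)/2,np.linalg.norm(fr-bk))
pin=(fr+bk)/2
for z in(.12,.1215,.123):
    tip=P(300.5,97,z);d=(tip-pin)[:2];print(z,np.linalg.norm(d),np.degrees(np.arctan2(d[1],d[0])))
Q=cloud(f);im=f["frame"].astype(int)
for v in range(124,190,4):
    print(v,im[v,252:256].sum(1).tolist(),Q[v,253].round(4), np.linalg.norm(Q[v,253][:2]-pin[:2])*1000)
cv2.imwrite("pics/w10d.png",cv2.resize(cv2.imread("pics/w10.png")[35:195,220:290],None,fx=5,fy=3.7*1.0,interpolation=0))
cv2.imwrite("pics/w10d.png",cv2.resize(cv2.imread("pics/w10.png")[90:195,220:290],None,fx=5.5,fy=5.5,interpolation=0))
```

```text
pin [ 0.56680345 -0.15878287  0.1279    ] [ 0.56623319 -0.15862755  0.1279    ] 0.01896928246272496
0.12 0.04295896264926551 8.884029075378825
0.1215 0.04280286868759112 8.887993257008041
0.123 0.04264677493231321 8.891986457685425
124 [352, 352, 353, 352] [ 0.5599 -0.1584  0.127 ] 6.348577341276196
128 [348, 350, 349, 348] [ 0.5577 -0.1589  0.1295] 8.49141087165503
132 [337, 348, 345, 330] [ 0.5537 -0.1596  0.1178] 12.60118153633412
136 [60, 59, 58, 50] [ 0.5518 -0.1601  0.1226] 14.515090873510484
140 [62, 55, 63, 60] [ 0.5493 -0.1607  0.1231] 17.031262723873457
144 [60, 59, 62, 59] [ 0.5467 -0.1612  0.1226] 19.73244170877414
148 [59, 59, 61, 62] [ 0.544  -0.1618  0.122 ] 22.500669774020828
152 [57, 59, 57, 57] [ 0.5416 -0.1624  0.1232] 24.937238753695762
156 [61, 60, 55, 57] [ 0.5388 -0.163   0.1225] 27.76020792520263
160 [57, 58, 63, 61] [ 0.5362 -0.1635  0.1227] 30.420987234755636
164 [56, 63, 61, 61] [ 0.5331 -0.1642  0.1208] 33.60675726554457
168 [60, 56, 58, 62] [ 0.5307 -0.1648  0.1219] 36.085305088988335
172 [58, 56, 64, 56] [ 0.5279 -0.1654  0.1217] 38.92604891979562
176 [59, 57, 60, 58] [ 0.5249 -0.166   0.1207] 41.998253939833226
180 [56, 57, 52, 59] [ 0.5221 -0.1666  0.1207] 44.81698470998296
184 [56, 58, 62, 56] [ 0.5193 -0.1672  0.1207] 47.67485528695178
188 [271, 271, 274, 271] [ 0.5072 -0.1696  0.0904] 59.99029729163478
```

View pics/w10d.png

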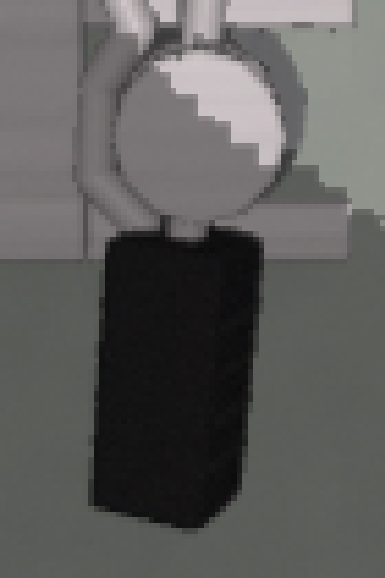

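{"fn": "step_arm", "kwargs": {"increments": [[0, -1.0, 0, -1.5, 0, 0, 0], [0, 0, 0, 0, 0, 0, 0], [0, 0, 0, 0, 0, 0, 0], [0, 0, 0, 0, 0, 0, 0], [0, 0, 0, 0, 0, 0, 0], [0, 0, 0, 0, 0, 0, 0], [0, 0, 0, 0, 0, 0, 0], [0, 0, 0, 0, 0, 0, 0]]}}

```text
time: 23.05
ee_pos: [0.4968, -0.174, 0.2118]
tcp_rot: [-3.122, -0.348, 0.0]
force: [0.9, 0.3, 0.9]
opening: 0.503
```

Run:
```python
from h import *
f=grab("wrist","w11")
cv2.imwrite("pics/w11c.png",cv2.resize(cv2.imread("pics/w11.png")[30:230,170:350],None,fx=3,fy=3,interpolation=2))
```

```text
(no output)
```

View pics/w11c.png

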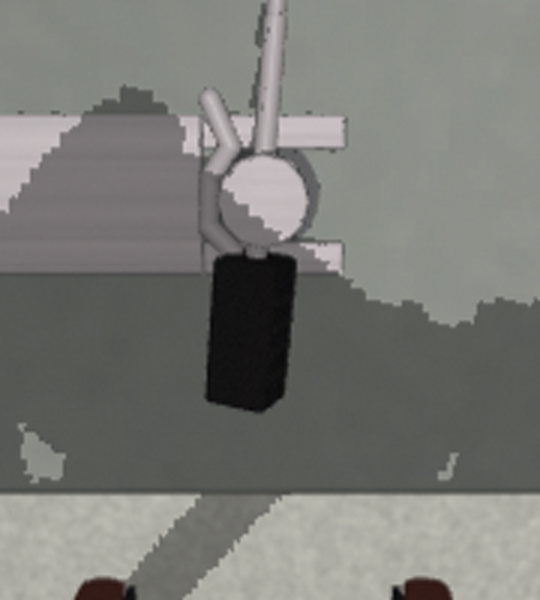

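The clip hasn't moved since release: the bow is around the pin, the strap is flat, and the gripper is clear. Handing in.

```bash
python3 -c "
from workcell import robot
print(robot.close_job())"
```

```text
the job is handed in; nothing more can be done
None
```

The job is done and handed in at about 23 s of the 72 s allowed. The strap is folded, and the black-gripped clip is through the pin with its bow sprung over.

- **Strap:** I pressed it down to its flat height, 6 mm above the lid, with about 14 N. The pictures show it flat with its fork around the pin.
- **Pin hole:** Touching the pin's top with 5 N put it about 38 mm above the lid, so the hole is about 26 mm above the lid.
- **Insertion:** I pushed the clip in from the side nearest the robot. The highest push I read along the leg was about 5.4 N, and it dropped to zero as the bow sprang over. Forces were read only between moves, so brief peaks in between were not seen.
- **Sideways alignment:** The first camera estimate of the pin's sideways position was about 3 mm off from the wrist view. I used the wrist view, which the overhead view roughly agreed with, and the leg then entered freely.
- **Last checks:** After I let go, the clip sat within about 1 mm of home and had not moved between two pictures taken about a second apart. It hangs a few degrees nose-up, rolled a little and turned slightly sideways, which I put down to play in the hole. The stamp and coin roll stand where they were in the overhead picture.

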